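Turn the resin block in the specimen vice

TASK

The lengthwise face of the bone block in the tilted quick-release vice is finished; now its cross-section must be worked. Turn the cam lever to its open end, take the block out and set it back a quarter turn over, so that the face with the arch-shaped bone section points straight out of the vice, the block fully down on the bed and about midway along the jaws, then turn the lever all the way back so that the jaw clamps it. Do not disturb the small jar, the dropper bottle or the forceps.

Things in the scene. Friction and masses are not known exactly. Their poses are not given: they have to be found in the camera images.
- vice: Small ball-head vice, fixed, its head leaning 35 deg towards the robot. Origin: middle of the flat bed, 105 mm above the worktop. x runs up the slope away from the robot, y along the jaws to the left, z straight out of the bed. Bed and jaws are 36 mm wide (y -18 to 18), so the block's ends stand out beyond them; jaws stand 15 mm above the bed, the head is 20 mm thick below it.
- fixed_jaw (a point): Middle of the fixed jaw's gripping face, at x = 20, z = 7.5 mm of the vice; the face looks down the slope (-x) to the sliding jaw, which is 12 mm thick with a slide behind it to about x = -75 mm when open. Axes as the vice's.
- foot (a point): Middle of the underside of the vice's foot, on the worktop. The foot is 128 x 98 x 12 mm (along the slope x along the jaws x tall). The worktop to the vice's left (+y) is clear for 0.25 m, room to set the block down; so is that in front of it.
- jaw (a joint): Opening travel of the sliding jaw in m, down the slope; gap between the jaws = 28 mm + travel. A spring pushes it shut with 14 N at 0, 21 N at 0.014. 0.004: clamped on the block as found (32 mm side); 0.014: held open by the cam (gap 42 mm); 0.010: clamped on the block's 38 mm side.
- lever (a joint): Angle of the cam lever in rad about the vice's z, anticlockwise seen from above. 0: closed end, jaw sprung shut (found 0 to 0.18, slack). 1.57: open end, where the cam's flat end snaps home and holds the jaw open by itself (hard point just before it, at about 1.2 to 1.3). Stops at 0 and 1.66. Turning takes up to 0.35 N m, some 6 N at the knob, also back over the hard point.
- lever_axis (a point): Point of the lever's axis in the bed's plane, at x = -46 mm of the vice. The axis is the vice's z.
- lever_grip (a point): Middle of the lever's upright black knob, 17 mm thick, 34 mm tall, along the vice's z; 44 mm above the bed's plane, 66 mm from the lever's axis. The knob's lower end is 26 mm above the bed's plane, on a 9 mm bar. At lever angle q it lies 135 deg + q from the vice's x: towards the robot and left when closed, towards the robot and right when open.
- block: Resin block with half a bone cast in, 32 x 50 x 38 mm (x, y, z), about 75 g, loose; origin in its middle. +z face: the bone cut lengthwise (two pale strips); +x face: its cross-section (pale arch). As found its axes lie along the vice's, the lower 15 mm between the jaws. When the jaw opens it may slide 10 mm down the slope. At the end +x points along the vice's z, y along the jaws, either way.
- section_face (a point): Middle of the block's +x face, 16 mm from its origin: the face with the arch-shaped cross-section, turned up the slope away from the robot as found. With the block turned and fully down this point is 32 mm above the bed.
- jar: Small jar with a screw cap, 34 mm across, 48 mm tall, bystander; origin under its middle.
- dropper: White dropper bottle, 28 mm across, 74 mm tall, bystander; origin under its middle.
- forceps: Steel forceps lying on the worktop, 15 x 117 x 8 mm, bystander; origin under its middle.

How it is judged (in metres and radians):
On the way, in this order (a step that is already met when the one before it is completed fails the run):
1. the lever is at its open end and the block still stands in the vice as found (value of joint lever above 1.4 rad and z of block in the frame of vice below 0.026 m and x of section_face in the frame of vice between 0.005 and 0.03 m and y of block in the frame of vice between -0.02 and 0.02 m), for 0.1 s.
2. with the lever still open, the block stands on the bed between the jaws with its cross-section face outwards (value of joint lever above 1.3 rad and z of section_face in the frame of vice between 0.0285 and 0.0355 m and angle between the x axis of block and the z axis of vice, either way round below 0.15 rad and y of block in the frame of vice between -0.014 and 0.014 m), for 0.2 s.
At the end, for the whole second after the job is handed in: The lever is back at its closed end (within 0.15 rad) and the jaw clamps the block across its 38 mm side; the cross-section face points out of the vice within 0.06 rad, 30 to 34 mm above the bed, the block's middle within 12 mm of the jaws' middle along y, and it is at rest (value of joint lever below 0.15 rad and value of joint jaw between 0.0085 and 0.0112 m and z of section_face in the frame of vice between 0.03 and 0.034 m and angle between the x axis of block and the z axis of vice, either way round below 0.06 rad and y of block in the frame of vice between -0.012 and 0.012 m and linear speed of block below 0.01 m/s and velocity of joint jaw below 0.005 m/s); the robot touches nothing.
It fails at once if the small jar is moved by more than 20 mm (distance of jar from where it was at the start of the episode above 0.02 m).
It fails at once if the dropper bottle is moved by more than 20 mm (distance of dropper from where it was at the start of the episode above 0.02 m).
It fails at once if the forceps is moved by more than 20 mm (distance of forceps from where it was at the start of the episode above 0.02 m).
It fails at once if the block falls off the bench (height (world z) of block below -0.02 m).
It also fails if it takes over 72 s, if anything falls off the work surface, if the arm or the gripper's body presses on something with over 40 N, if the wrist force passes 120 N, or if a joint passes its speed limit or range.

ROBOT

A 6-joint arm with a two-finger parallel gripper is mounted at the origin on a cart in front of the work surface, level with it; the furniture and walls round the work are solid. World frame = base frame: x ahead of the robot, y to its left, z up, the work surface at z = 0. Lengths are in mm, angles in rad, forces in N, time in s.
With the tool pointing down it reaches from about 350 to 975 mm from the base axis. Payload 4.9 kg.
Tool frame: the origin (TCP) lies on the centre line of the jaws, within the pads' length; the fingertips stand ahead of it and the grasp point (between the pads) lies 8 mm behind it (bot.tip_extent is the z of the fingertips in the tool frame, in mm); z points along the fingers, y is the line along which they close (so a half turn about z gives the same grasp; the last joint's range is limited). The gripper opens to 85 mm and grips with 20 to 120 N. Pads are 22 mm wide; open, the fingers measure 114 mm over their backs; the gripper's body (76 mm by 85 mm) begins 54 mm behind the grasp point. The pads swing forward as they close: fully open they stand 13 mm farther back than shut.
Start: joints at [-0.119, 0.053, 1.613, -0, 1.476, -0.119], TCP at [624.981, 0.003, 242.304] pointing down, gripper open.
Joint ranges: [-3.01, 3.01], [-1.01, 2.22], [0.06, 2.58], [-1.02, 4.17], [0.09, 2.62], [-3.14, 3.14]. Speed limits (rad/s): [2.57, 2.57, 3.14, 3.14, 3.14, 3.14].

INTERFACE

Orientations are given as a rotation vector (axis times angle).
In Python, from station import bot gives the robot as it stands.
- The arm moves only by the shell command python3 -m handwheel 'ROWS' [FORCE]. ROWS is JSON, a list of rows, each an object of numbers: "dx", "dy", "dz": the shift along the tool's x, y, z in mm; "ax", "ay", "az": the turn, a rotation vector about the tool's x, y, z in rad; "grip": the opening, from 0 (shut) to 1 (fully open). A call has 1 to 5 rows; each row is the pose to reach, as a shift and turn from the pose commanded when the call began, along the tool's axes at that moment; what a row does not reach only later rows make up. A row lasts 1/10 s, in which the tool goes at most 50 mm and 8.59 degrees, less where a joint would pass 70% of its speed; a pose out of reach is approached as far as the arm can. A call with a gripper value outside its range is refused whole. The fingers move at their own pace and stop on an object; FORCE is the grip in N (left out, the last holds). Time passes only in rows, so rows that repeat a pose let the fingers close. It gives the time, the measured TCP pose, the force, the opening and the grip force at its end, in the units of the state.
- bot.observe(): the state, without advancing time (a new reading comes with each control period).
- bot.camera(name): name is "scene" or "side" or "wrist"; returns (picture, depth): 420x560x3 uint8, blue, green, red; 420x560 float32, mm along the optical axis (not along the pixel's ray), 0 where there is no reading.
- bot.camera_info(name): a dict with "fx", "fy", "cx", "cy" (pixels), "rvec" (rotation vector, rad) and "tvec" (3), from world to camera coordinates, as OpenCV has them; the wrist camera has in their place "mount" (4x4, takes a point from camera to tool coordinates, whose origin is the TCP and whose axes are the flange's). Camera axes: x right, y down, z forward; pixel columns grow to the right and rows downward; lengths in mm; the calibration is good to about 2 mm. A picture is of the moment at which its call begins: read the wrist's pose just before it. camera_info takes no time and is no camera call.
- bot.job_done(): hands the job in; it is judged then, once.
Trained networks look in the newest picture that a camera, given by its name, has taken for a name from the list of things; names that differ only in an ending like _2 or _b are one class to them, and where a whole thing is asked for, a point or a joint stands for the part that bears it (a point fixed in the world has none). Each returns a list of dicts, best first, with "score" (0 to 1); they miss things now and then, are a little off and sometimes report something else, mostly with a low value. They report only what shows in the picture. A call takes as long as a camera call.
- bot.search_frame(name, camera): "centre" ([x, y, z] in mm, in world coordinates, good to about 4 mm: the middle of the surface that is visible of it).
The state is a dict: "time": time; "joint_positions": joint angles; "qd": joint speeds; "effort": joint torques, N m; "eef_pos": TCP position; "orientation": TCP orientation; "contact_force": force on the tool from outside, world axes, zero at the start; "torque": the same for the moment, N m; "finger_gap": finger opening in mm; "gripper_force": force on a finger pad.
Only numpy, scipy, OpenCV 4.12 (cv2) and the standard library are available. Lean on these libraries where they do the work, as an engineer would, in place of code of your own. Each camera call takes 0.05 s, during which the arm holds its last target. There are 200 camera calls.

## Working session

There is one attempt and no reset: what is moved stays moved. The work goes in short steps, Python scripts to look and compute and a shell command to move; the robot and the scene stay as the last step left them, time stands still between calls to the robot, and variables do not carry over. Pictures are saved under pics/ and viewed, at most 13 in all, crops included, and the job is handed in when it is done.

```bash
ls; mkdir -p pics; cat > h.py <<'E'
import numpy as np,cv2
from scipy.spatial.transform import Rotation as R
from station import bot
def pts(cam):
    # returns img, depth, world points HxWx3
    o=bot.observe(); im,d=bot.camera(cam); c=bot.camera_info(cam)
    v,u=np.mgrid[0:d.shape[0],0:d.shape[1]]
    P=np.stack([(u-c['cx'])/c['fx']*d,(v-c['cy'])/c['fy']*d,d],-1)
    if 'mount' in c:
        M=np.array(c['mount']);P=P@M[:3,:3].T+M[:3,3]
        P=P@R.from_rotvec(o['orientation']).as_matrix().T+np.array(o['eef_pos'])
    else:
        Rm=cv2.Rodrigues(np.array(c['rvec'],float))[0];P=(P-np.array(c['tvec']))@Rm
    return im,d,P
E
python3 - <<'E'
from h import *
for cam in ['scene','side']:
    im,d,P=pts(cam); cv2.imwrite(f'pics/{cam}0.png',im)
    for n in ['vice','fixed_jaw','lever_grip','block','section_face','foot','jar','dropper','forceps']:
        r=bot.search_frame(n,cam)
        print(cam,n,[(round(x['score'],2),np.round(x['centre']).tolist()) for x in r[:2]])
print(bot.observe(),bot.tip_extent)
E
```

```text
pics
scene vice [(0.6, [612.0, 9.0, 41.0])]
scene fixed_jaw [(0.71, [619.0, 9.0, 44.0])]
scene lever_grip [(0.67, [568.0, 63.0, 87.0])]
scene block [(0.62, [620.0, 10.0, 131.0])]
scene section_face [(0.72, [625.0, 7.0, 137.0])]
scene foot [(0.84, [614.0, 12.0, 45.0])]
scene jar [(0.73, [669.0, -231.0, 37.0])]
scene dropper [(0.68, [582.0, -245.0, 36.0])]
scene forceps [(0.63, [447.0, -242.0, 5.0])]
side vice [(0.85, [627.0, 8.0, 23.0])]
side fixed_jaw [(0.82, [624.0, 4.0, 23.0])]
side lever_grip [(0.54, [561.0, 64.0, 86.0])]
side block [(0.59, [623.0, 5.0, 136.0])]
side section_face [(0.87, [625.0, 2.0, 134.0]), (0.38, [671.0, -233.0, 47.0])]
side foot [(0.63, [623.0, 2.0, 22.0])]
side jar [(0.67, [670.0, -231.0, 46.0])]
side dropper [(0.73, [576.0, -248.0, 35.0]), (0.67, [625.0, 6.0, 25.0])]
side forceps [(0.67, [450.0, -242.0, 7.0])]
{'time': 1.0, 'joint_positions': array([-1.19025316e-01,  5.26683650e-02,  1.61290322e+00,  1.03487125e-05,
        1.47600005e+00, -1.19028497e-01]), 'qd': array([4.75197337e-04, 5.02779034e-04, 2.31090054e-04, 8.76862165e-04,
       8.41135243e-05, 6.63966896e-04]), 'effort': array([ 5.84321447e-05, -3.93691099e+01, -3.70471752e+01, -1.36921062e-04,
        4.63088800e-04,  1.06094359e-05]), 'eef_pos': array([ 6.24980127e+02, -1.02438054e-02,  2.42321277e+02]), 'orientation': array([2.22143185e+00, 2.22143674e+00, 3.31218597e-05]), 'contact_force': array([ 0.80136554, -0.39548415, -0.01516701]), 'torque': array([ 0.05015881, -0.06796548,  0.06294138]), 'gripper_force': 0.0, 'finger_gap': 85.17565861950332} 11.0
```

View pics/scene0.png

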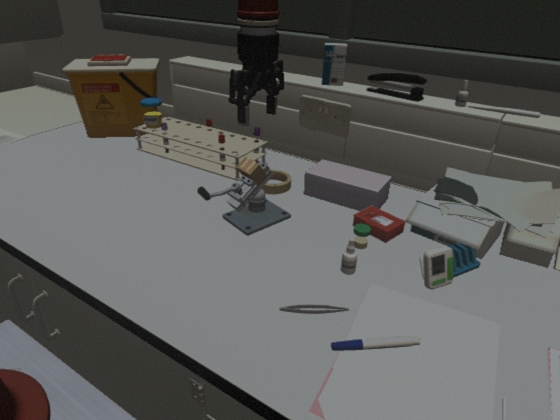

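View pics/side0.png

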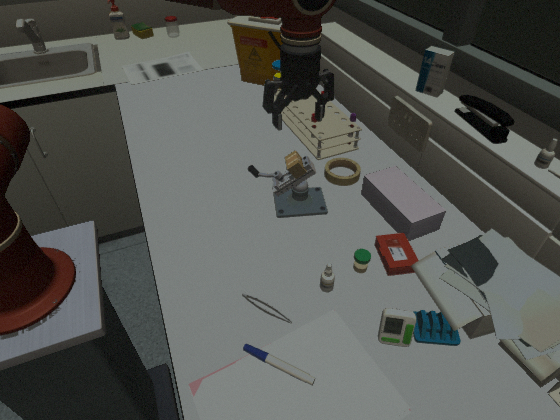

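```bash
python3 - <<'E'
from h import *
im,d,P=pts('wrist'); np.savez('w0',im=im,d=d,P=P); cv2.imwrite('pics/w0.png',im)
for n in ['lever_grip','block','section_face','foot']:
    r=bot.search_frame(n,'wrist')
    print(n,[(round(x['score'],2),np.round(x['centre']).tolist()) for x in r[:2]])
print(bot.camera_info('wrist'))
E
```

```text
lever_grip [(0.94, [575.0, 61.0, 95.0])]
block [(0.6, [624.0, 25.0, 135.0])]
section_face [(0.58, [624.0, 30.0, 141.0])]
foot [(0.97, [628.0, 44.0, 81.0])]
{'fx': 347.2431409127371, 'fy': 347.2431409127371, 'cx': 276.2035059596148, 'cy': 209.1591316091483, 'mount': array([[-2.24556327e-04, -9.50638980e-01, -3.10299015e-01,
         8.03003035e+01],
       [ 9.99999972e-01, -2.37681154e-04,  4.48808517e-06,
         1.45841119e-01],
       [-7.80187765e-05, -3.10299005e-01,  9.50639007e-01,
        -1.31742911e+02],
       [ 0.00000000e+00,  0.00000000e+00,  0.00000000e+00,
         1.00000000e+00]])}
```

View pics/w0.png

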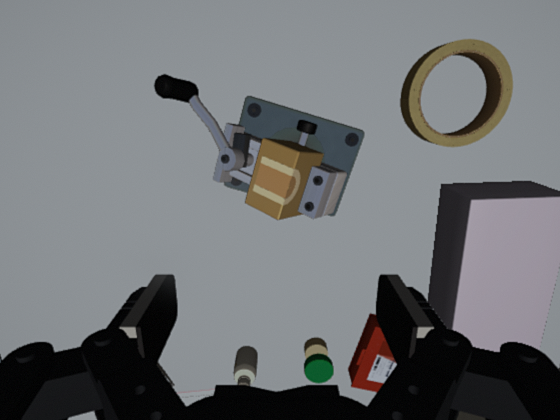

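```bash
cat > fit.py <<'E'
from h import *
from scipy.optimize import least_squares
def frame(yaw):
    return R.from_euler('z',yaw).as_matrix()@R.from_euler('y',-35,degrees=True).as_matrix()
def sdf_box(p,h):
    q=np.abs(p)-h
    return np.linalg.norm(np.maximum(q,0),axis=-1)+np.minimum(q.max(-1),0)
E
python3 - <<'E'
from fit import *
w=np.load('w0.npz');im,d,P=w['im'],w['d'],w['P']
hsv=cv2.cvtColor(im,cv2.COLOR_BGR2HSV)
m=(hsv[...,0]>8)&(hsv[...,0]<28)&(hsv[...,1]>70)&(P[...,2]>100)
m[:120]=0;m[230:]=0;m[:,:235]=0;m[:,330:]=0
p=P[m];print(len(p),p.min(0),p.max(0))
f=lambda a: sdf_box((p-a[:3])@frame(a[3]),np.array([16,25,19]))
s=least_squares(f,[621,25,125,-.27],loss='soft_l1');print('block',s.x,s.cost/len(p),np.abs(s.fun).mean())
F=frame(s.x[3]);c=s.x[:3]
print('origin if at (4,0,19):',c-F@[4,0,19])
# foot
mm=(np.abs(P[...,2]-12)<5)&(d>0);mm[:85]=0;mm[230:]=0;mm[:,:225]=0;mm[:,375:]=0
q=P[mm];print('foot',len(q),q[:,2].mean(),cv2.minAreaRect(q[:,:2].astype(np.float32)))
# knob
k=(im.max(-1)<60)&(P[...,2]>55)&(d>0);k[:65]=0;k[110:]=0;k[:,:145]=0;k[:,205:]=0
kp=P[k]; O=c-F@[4,0,19]
kv=(kp-O)@F;print('knob vice',len(kp),kv.min(0),kv.max(0),kv.mean(0))
# jaws: all points above bed in vice frame
V=(P-O)@F
g=(im.max(-1).astype(int)-im.min(-1)<40)&(im.max(-1)>60)&(V[...,2]>11)&(V[...,2]<19)&(V[...,0]>20)&(V[...,0]<45)&(np.abs(V[...,1])<40)
print('fixed jaw y',np.percentile(V[g],[1,50,99],axis=0),g.sum())
E
```

```text
3637 [602.10654998  -5.55672288 103.14322712] [659.64779979  80.28904086 374.06481176]
block [ 6.31018658e+02  2.24442767e+01  1.23136854e+02 -2.82907687e-01] 0.8529477717381524 1.1202801010583132
origin if at (4,0,19): [638.3370374   20.3167867  105.27865954]
foot 4247 12.26278829981583 ((642.57861328125, 16.65662384033203), (97.9769287109375, 128.00645446777344), 73.73754119873047)
knob vice 817 [-105.41928214   28.84790451   27.64208527] [-89.49665476  45.29589345  61.21744137] [-94.08529771  37.66459349  49.43337331]
fixed jaw y [[ 20.09989659 -19.82527365  11.22701435]
 [ 28.8112308   -1.38470053  14.85051017]
 [ 35.29827855  15.41169634  17.28362457]] 897
```

```bash
cat >> fit.py <<'E'
O=np.array([637.7,18.2,105.]);F=frame(-.283)
def tool(phi):
    s,c=np.sin(phi),np.cos(phi)
    return F@np.array([[c,0,s],[0,-1,0],[s,0,-c]])
def row(p,phi):  # p: TCP in vice frame mm, phi: forward tilt deg from vice normal
    o=bot.observe();A=R.from_rotvec(o['orientation']).as_matrix()
    d=A.T@(O+F@np.array(p,float)-o['eef_pos'])
    r=R.from_matrix(A.T@tool(np.radians(phi))).as_rotvec()
    print('p',p,phi,'-> dx %.1f dy %.1f dz %.1f ax %.3f ay %.3f az %.3f'%(*d,*r))
def now():
    o=bot.observe();A=F.T@R.from_rotvec(o['orientation']).as_matrix()
    print('t %.1f vice TCP'%o['time'],np.round(F.T@(o['eef_pos']-O),1),'phi %.1f'%np.degrees(np.arctan2(A[0,2],-A[2,2])),'yt',np.round(A[:,1],3),'F',np.round(F.T@o['contact_force'],1),'gap %.1f gf %.1f'%(o['finger_gap'],o['gripper_force']),np.round(o['joint_positions'],2))
E
python3 - <<'E'
from fit import *
now();row([-97,39,110],0)
E
```

```text
t 1.2 vice TCP [ 72.9 -21.  116.6] phi -35.0 yt [ 0.787  0.279 -0.551] F [-0.1  0.5 -0.2] gap 85.2 gf 0.0 [-0.12  0.05  1.61  0.    1.48 -0.12]
p [-97, 39, 110] 0 -> dx 95.4 dy -113.3 dz 102.8 ax -0.564 ay 0.423 az 1.789
```

```bash
python3 -m handwheel '[{"az":0.15},{"az":0.3},{"az":0.45},{"az":0.6},{"az":0.75}]' && python3 -m handwheel '[{"az":0.15},{"az":0.3},{"az":0.45},{"az":0.6},{"az":0.75}]'; python3 - <<'E'
from fit import *
now();row([-97,39,110],0)
E
```

```text
t 1.2 vice TCP [ 72.9 -21.  116.6] phi -35.0 yt [ 0.787  0.279 -0.551] F [-0.1  0.5 -0.2] gap 85.2 gf 0.0 [-0.12  0.05  1.61  0.    1.48 -0.12]
p [-97, 39, 110] 0 -> dx 95.4 dy -113.3 dz 102.8 ax -0.564 ay 0.423 az 1.789$[0]: bad value
```

```bash
python3 -m handwheel '[{"dx":0,"dy":0,"dz":0,"ax":0,"ay":0,"az":0.15,"grip":1},{"dx":0,"dy":0,"dz":0,"ax":0,"ay":0,"az":0.3,"grip":1},{"dx":0,"dy":0,"dz":0,"ax":0,"ay":0,"az":0.45,"grip":1},{"dx":0,"dy":0,"dz":0,"ax":0,"ay":0,"az":0.6,"grip":1},{"dx":0,"dy":0,"dz":0,"ax":0,"ay":0,"az":0.74,"grip":1}]'; python3 - <<'E'
from fit import *
now();row([-97,39,110],0)
E
```

```text
time: 1.75
eef_pos: [625.0, -0.0, 242.3]
orientation: [2.878, 1.259, -0.0]
contact_force: [0.2, 0.6, -0.2]
finger_gap: 85.5
gripper_force: 0.0
t 1.8 vice TCP [ 72.9 -21.  116.6] phi -35.0 yt [ 0.733 -0.447 -0.513] F [-0.1  0.7 -0.2] gap 85.5 gf 0.0 [-0.12  0.05  1.61 -0.    1.48  0.63]
p [-97, 39, 110] 0 -> dx -6.7 dy -148.0 dz 102.8 ax -0.338 ay 0.546 az 1.072
```

```bash
python3 -m handwheel '[{"dx":-2,"dy":-40,"dz":20,"ax":-0.04,"ay":0.06,"az":0.12,"grip":1},{"dx":-4,"dy":-80,"dz":50,"ax":-0.08,"ay":0.13,"az":0.24,"grip":1},{"dx":-6,"dy":-115,"dz":75,"ax":-0.13,"ay":0.2,"az":0.39,"grip":1},{"dx":-6.7,"dy":-148,"dz":102,"ax":-0.17,"ay":0.27,"az":0.53,"grip":1},{"dx":-6.7,"dy":-148,"dz":102,"ax":-0.21,"ay":0.34,"az":0.66,"grip":1}]'; python3 - <<'E'
from fit import *
now();row([-97,39,110],0)
E
```

```text
time: 2.25
eef_pos: [505.1, 96.3, 133.6]
orientation: [3.027, 0.292, 0.557]
contact_force: [0.3, 0.1, -0.1]
finger_gap: 85.3
gripper_force: 0.0
t 2.2 vice TCP [-105.8   37.9  108.9] phi -14.6 yt [ 0.41  -0.893 -0.186] F [ 0.1  0.2 -0.3] gap 85.3 gf 0.0 [ 0.06 -0.36  2.19 -0.05  0.94  1.46]
p [-97, 39, 110] 0 -> dx 8.0 dy 2.4 dz -3.1 ax -0.142 ay 0.230 az 0.446
```

Next finish the turn, then look with the wrist camera before descending.

```bash
python3 -m handwheel '[{"dx":3,"dy":1,"dz":-1,"ax":-0.04,"ay":0.06,"az":0.11,"grip":1},{"dx":6,"dy":2,"dz":-2,"ax":-0.08,"ay":0.13,"az":0.23,"grip":1},{"dx":8,"dy":2.4,"dz":-3,"ax":-0.12,"ay":0.19,"az":0.36,"grip":1},{"dx":8,"dy":2.4,"dz":-3.1,"ax":-0.142,"ay":0.23,"az":0.446,"grip":1},{"dx":8,"dy":2.4,"dz":-3.1,"ax":-0.142,"ay":0.23,"az":0.446,"grip":1}]' >/dev/null; python3 - <<'E'
from fit import *
now();row([-97,39,44],0)
im,d,P=pts('wrist');cv2.imwrite('pics/w1.png',im)
V=(P-O)@F
k=(im.max(-1)<70)&(d>0)&(V[...,2]>20)&(V[...,2]<70)&(abs(V[...,0]+97)<40)&(abs(V[...,1]-39)<40)
v=V[k];print(len(v),np.percentile(v,[2,50,98],axis=0))
t=v[v[:,2]>58];print('top',len(t),np.percentile(t,[3,50,97],axis=0))
hsv=cv2.cvtColor(im,cv2.COLOR_BGR2HSV)
b=(hsv[...,0]>8)&(hsv[...,0]<28)&(hsv[...,1]>70)&(V[...,2]>10)&(V[...,2]<45)&(abs(V[...,1])<40)&(abs(V[...,0])<40)
v=V[b];print('block',len(v),v.size and np.percentile(v,[2,50,98],axis=0))
E
```

```text
t 2.8 vice TCP [-89.6  39.8 111.9] phi 0.4 yt [ 0.004 -1.    -0.003] F [-0.2  0.4 -0.1] gap 85.7 gf 0.0 [ 0.17 -0.42  2.27 -0.37  0.75  2.22]
p [-97, 39, 44] 0 -> dx -7.8 dy 0.9 dz 67.8 ax -0.003 ay -0.006 az 0.004
956 [[-104.44497194   15.26157117   27.21794582]
 [ -94.55979577   38.91531573   58.46363016]
 [ -72.75873993   46.53721012   61.35524866]]
top 501 [[-104.62300206   31.9207018    58.22439557]
 [ -98.0495216    38.92557416   60.10440791]
 [ -92.13960383   45.88500198   61.37927071]]
block 4669 [[-11.06741377 -21.05755002  27.22593992]
 [  3.84100334   3.36965517  38.30311845]
 [ 19.16348879  27.17955952  39.76305827]]
```

View pics/w1.png

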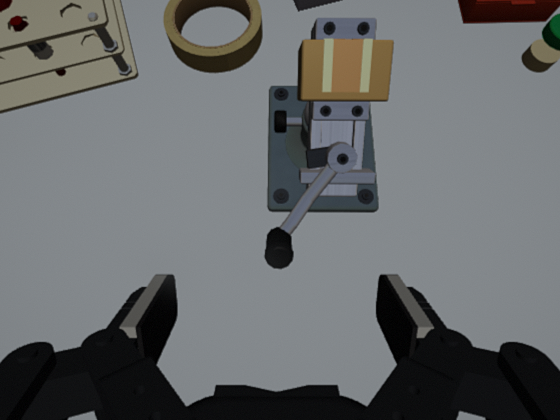

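The knob (279,250) lies centred between the fingers; the block (347,70) agrees with the fitted frame (x≈4, y≈3). Descend and cage the knob.

```bash
python3 -m handwheel '[{"dx":-8,"dy":1,"dz":20,"ax":0,"ay":-0.006,"az":0,"grip":1},{"dx":-8,"dy":1,"dz":45,"ax":0,"ay":-0.006,"az":0,"grip":0.8},{"dx":-8,"dy":1,"dz":67,"ax":0,"ay":-0.006,"az":0,"grip":0.6},{"dx":-8,"dy":1,"dz":67,"ax":0,"ay":-0.006,"az":0,"grip":0.25},{"dx":-8,"dy":1,"dz":67,"ax":0,"ay":-0.006,"az":0,"grip":0.25}]' 20 >/dev/null;python3 -m handwheel '[{"dx":0,"dy":0,"dz":0,"ax":0,"ay":0,"az":0,"grip":0.25},{"dx":0,"dy":0,"dz":0,"ax":0,"ay":0,"az":0,"grip":0.25},{"dx":0,"dy":0,"dz":0,"ax":0,"ay":0,"az":0,"grip":0.25}]' >/dev/null; python3 - <<'E'
from fit import *
now()
for q in (.1,.4,.7,1.,1.3,1.6): row([-46+66*np.cos(2.356+q),66*np.sin(2.356+q)-2,44],0)
E
```

```text
t 3.6 vice TCP [-94.6  38.9  45.8] phi 0.2 yt [ 0.002 -1.    -0.003] F [ 0.4 -0.2 -0.1] gap 21.4 gf 0.0 [ 0.13 -0.23  2.24 -0.42  0.6   2.26]
p [np.float64(-97.08690104185663), np.float64(39.786702932147534), 44] 0 -> dx -2.4 dy -0.9 dz 1.7 ax -0.003 ay -0.003 az 0.002
p [np.float64(-107.15399576783882), np.float64(22.82315051775563), 44] 0 -> dx -12.5 dy 16.0 dz 1.7 ax -0.003 ay -0.003 az 0.002
p [np.float64(-111.75838618384199), np.float64(3.6422199971906997), 44] 0 -> dx -17.2 dy 35.2 dz 1.6 ax -0.003 ay -0.003 az 0.002
p [np.float64(-110.4887758070359), np.float64(-16.0427132317747), 44] 0 -> dx -16.0 dy 54.9 dz 1.5 ax -0.003 ay -0.003 az 0.002
p [np.float64(-103.45857515116202), np.float64(-34.473252710473375), 44] 0 -> dx -9.0 dy 73.3 dz 1.5 ax -0.003 ay -0.003 az 0.002
p [np.float64(-91.2957711031059), np.float64(-50.00305323804972), 44] 0 -> dx 3.2 dy 88.9 dz 1.5 ax -0.003 ay -0.003 az 0.002
```

```bash
python3 -m handwheel '[{"dx":-6,"dy":9,"dz":0,"ax":0,"ay":0,"az":0,"grip":0.25},{"dx":-11,"dy":17,"dz":0,"ax":0,"ay":0,"az":0,"grip":0.25},{"dx":-14,"dy":26,"dz":0,"ax":0,"ay":0,"az":0,"grip":0.25},{"dx":-15.5,"dy":35,"dz":0,"ax":0,"ay":0,"az":0,"grip":0.25},{"dx":-15.5,"dy":45,"dz":0,"ax":0,"ay":0,"az":0,"grip":0.25}]'; python3 - <<'E'
from fit import *
now()
for q in (1.,1.3,1.6): row([-46+66*np.cos(2.356+q),66*np.sin(2.356+q)-2,44],0)
E
```

```text
time: 4.1
eef_pos: [522.4, 45.3, 77.0]
orientation: [2.893, -0.408, 0.912]
contact_force: [-4.6, 9.8, 0.9]
finger_gap: 21.6
gripper_force: 3.9
t 4.1 vice TCP [-113.    -6.1   44.9] phi -0.0 yt [ 0.001 -1.    -0.004] F [-5.3  8.2  4.8] gap 21.6 gf 3.9 [ 0.03 -0.32  2.33 -0.33  0.57  2.11]
p [np.float64(-110.4887758070359), np.float64(-16.0427132317747), 44] 0 -> dx 2.5 dy 9.9 dz 0.9 ax -0.004 ay 0.000 az 0.001
p [np.float64(-103.45857515116202), np.float64(-34.473252710473375), 44] 0 -> dx 9.5 dy 28.3 dz 0.8 ax -0.004 ay 0.000 az 0.001
p [np.float64(-91.2957711031059), np.float64(-50.00305323804972), 44] 0 -> dx 21.6 dy 43.9 dz 0.7 ax -0.004 ay 0.000 az 0.001
```

```bash
python3 -m handwheel '[{"dx":2.5,"dy":10,"dz":0,"ax":0,"ay":0,"az":0,"grip":0.25},{"dx":5,"dy":20,"dz":0,"ax":0,"ay":0,"az":0,"grip":0.25},{"dx":9.5,"dy":29,"dz":0,"ax":0,"ay":0,"az":0,"grip":0.25},{"dx":15,"dy":37,"dz":0,"ax":0,"ay":0,"az":0,"grip":0.25},{"dx":21,"dy":44,"dz":0,"ax":0,"ay":0,"az":0,"grip":0.25}]'; python3 - <<'E'
from fit import *
now()
for q in (1.3,1.6): row([-46+66*np.cos(2.356+q),66*np.sin(2.356+q)-2,44],0)
E
```

```text
time: 4.6
eef_pos: [525.8, -2.5, 87.7]
orientation: [2.893, -0.409, 0.907]
contact_force: [-2.3, 6.3, -0.6]
finger_gap: 21.2
gripper_force: 3.2
t 4.6 vice TCP [-93.2 -51.1  44.2] phi -0.2 yt [ 0.002 -1.    -0.002] F [-3.6  5.4  1.8] gap 21.2 gf 3.2 [-0.09 -0.36  2.33 -0.2   0.57  1.89]
p [np.float64(-103.45857515116202), np.float64(-34.473252710473375), 44] 0 -> dx -10.3 dy -16.7 dz 0.2 ax -0.002 ay 0.003 az 0.002
p [np.float64(-91.2957711031059), np.float64(-50.00305323804972), 44] 0 -> dx 1.9 dy -1.1 dz 0.2 ax -0.002 ay 0.003 az 0.002
```

```bash
python3 -m handwheel '[{"dx":2,"dy":2,"dz":0,"ax":0,"ay":0,"az":0,"grip":0.25},{"dx":3,"dy":3,"dz":0,"ax":0,"ay":0,"az":0,"grip":0.25},{"dx":3,"dy":3,"dz":0,"ax":0,"ay":0,"az":0,"grip":0.25},{"dx":2,"dy":0.5,"dz":0,"ax":0,"ay":0,"az":0,"grip":0.25},{"dx":2,"dy":0,"dz":0,"ax":0,"ay":0,"az":0,"grip":0.5}]';python3 -c "
from fit import *
now()"; python3 -m handwheel '[{"dx":0,"dy":0,"dz":0,"ax":0,"ay":0,"az":0,"grip":0.6},{"dx":0,"dy":0,"dz":-30,"ax":0,"ay":0,"az":0,"grip":1},{"dx":0,"dy":0,"dz":-65,"ax":0,"ay":0,"az":0,"grip":1},{"dx":0,"dy":-20,"dz":-75,"ax":0,"ay":0,"az":0,"grip":1},{"dx":0,"dy":-40,"dz":-75,"ax":0,"ay":0,"az":0,"grip":1}]' >/dev/null; python3 - <<'E'
from fit import *
now()
im,d,P=pts('wrist');cv2.imwrite('pics/w2.png',im)
V=(P-O)@F
k=(im.max(-1)<70)&(d>0)&(V[...,2]>50)&(V[...,2]<66)&(abs(V[...,0]+97)<40)&(abs(V[...,1]+40)<40)
t=V[k];print('top',len(t),np.percentile(t,[3,50,97],axis=0))
hsv=cv2.cvtColor(im,cv2.COLOR_BGR2HSV)
b=(hsv[...,0]>8)&(hsv[...,0]<28)&(hsv[...,1]>70)&(V[...,2]>10)&(V[...,2]<45)&(abs(V[...,1])<40)&(abs(V[...,0])<40)
v=V[b];print('block',len(v),v.size and np.percentile(v,[2,50,98],axis=0))
f=lambda a: sdf_box((v-a[:3])@R.from_rotvec(a[3:]).as_matrix(),np.array([16,25,19]))
s=least_squares(f,[-3,3,19,0,0,0],loss='soft_l1');print('block',s.x.round(3),np.abs(s.fun).mean())
E
```

```text
time: 5.1
eef_pos: [529.1, -3.1, 90.6]
orientation: [2.89, -0.407, 0.913]
contact_force: [0.1, -0.0, 0.3]
finger_gap: 34.6
gripper_force: 0.0
t 5.1 vice TCP [-88.8 -50.8  44.6] phi 0.1 yt [ 0.002 -1.    -0.002] F [0.3 0.  0.2] gap 34.6 gf 0.0 [-0.09 -0.35  2.33 -0.2   0.57  1.89]
t 5.6 vice TCP [-84.6 -10.1 122.6] phi 0.5 yt [-0.    -1.    -0.003] F [-0.7  0.4 -0.7] gap 85.4 gf 0.0 [ 0.05 -0.54  2.33 -0.27  0.77  2.04]
top 574 [[-94.32002355 -55.47932272  52.07713011]
 [-86.69928911 -48.76414941  59.81960227]
 [-80.74152683 -42.45352836  61.26350916]]
block 3762 [[-20.42675984 -19.87895382  36.94352473]
 [ -5.37205979   3.29271219  38.37148816]
 [ 10.06882721  26.6570092   39.76693801]]
block [-4.4240e+00  2.0900e+00  1.9412e+01  1.0000e-03  0.0000e+00  5.7000e-02] 0.525083481537271
```

View pics/w2.png

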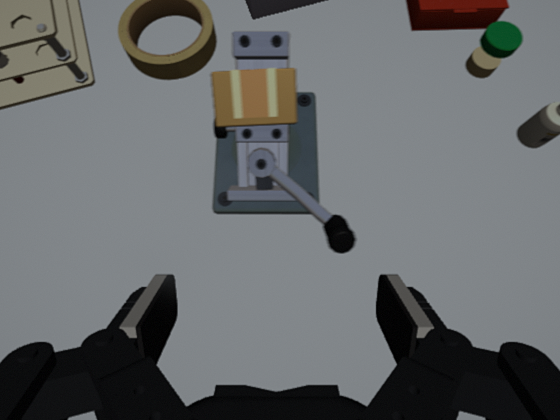

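Lever is at its stop (knob at (340,235)), the block (255,97) slid down about 9 mm. Now go behind/above it, tilted back 50° from the vice normal.

```bash
python3 - <<'E'
from fit import *
row([57,2.5,80],-50)
E
```

```text
p [57, 2.5, 80] -50 -> dx 142.3 dy -10.2 dz 42.9 ax -0.005 ay -0.880 az 0.003
```

```bash
python3 -m handwheel '[{"dx":35,"dy":-2,"dz":0,"ax":0,"ay":-0.14,"az":0,"grip":1},{"dx":70,"dy":-5,"dz":5,"ax":0,"ay":-0.28,"az":0,"grip":1},{"dx":105,"dy":-8,"dz":20,"ax":0,"ay":-0.42,"az":0,"grip":1},{"dx":142,"dy":-10,"dz":43,"ax":0,"ay":-0.56,"az":0,"grip":1},{"dx":142,"dy":-10,"dz":43,"ax":0,"ay":-0.7,"az":0,"grip":1}]' >/dev/null; python3 -m handwheel '[{"dx":0,"dy":0,"dz":0,"ax":0,"ay":-0.14,"az":0,"grip":1},{"dx":0,"dy":0,"dz":0,"ax":0,"ay":-0.18,"az":0,"grip":1},{"dx":0,"dy":0,"dz":0,"ax":0,"ay":-0.18,"az":0,"grip":1}]' >/dev/null; python3 - <<'E'
from fit import *
now()
row([57,2.5,72],-50)
im,d,P=pts('wrist');cv2.imwrite('pics/w3.png',im)
V=(P-O)@F
hsv=cv2.cvtColor(im,cv2.COLOR_BGR2HSV)
b=(hsv[...,0]>8)&(hsv[...,0]<28)&(hsv[...,1]>70)&(V[...,2]>5)&(V[...,2]<45)&(abs(V[...,1])<40)&(abs(V[...,0])<40)
v=V[b];print('block',len(v),v.size and np.percentile(v,[2,50,98],axis=0))
f=lambda a: sdf_box((v-a[:3])@R.from_rotvec(a[3:]).as_matrix(),np.array([16,25,19]))
s=least_squares(f,[-5,3,19,0,0,0],loss='soft_l1');print('block',s.x.round(3),np.abs(s.fun).mean())
g=(im.max(-1).astype(int)-im.min(-1)<40)&(im.max(-1)>60)&(V[...,2]>12)&(V[...,2]<18)&(V[...,0]>20)&(V[...,0]<40)&(np.abs(V[...,1])<40)
print('fixed jaw',np.percentile(V[g],[1,50,99],axis=0),g.sum())
E
```

```text
t 6.5 vice TCP [54.  -1.1 75. ] phi -50.4 yt [ 0.001 -1.    -0.002] F [ 0.   0.7 -0.2] gap 85.5 gf 0.0 [-0.11  0.28  1.45  0.05  1.68  1.74]
p [57, 2.5, 72] -50 -> dx 4.2 dy -3.6 dz -0.4 ax -0.000 ay 0.007 az 0.002
block 4576 [[-14.89867241 -20.13988396   9.19538953]
 [ 10.45073385   3.82855973  28.34951455]
 [ 12.42286814  27.01237927  38.85492366]]
block [-5.1970e+00  2.1060e+00  1.9563e+01 -1.0000e-03  7.0000e-03  4.2000e-02] 0.45536795776264294
fixed jaw [[ 21.2949372  -17.77592258  12.09802952]
 [ 33.34542509  -0.25278057  15.07491488]
 [ 35.85168381  17.27540589  17.44963649]] 837
```

View pics/w3.png

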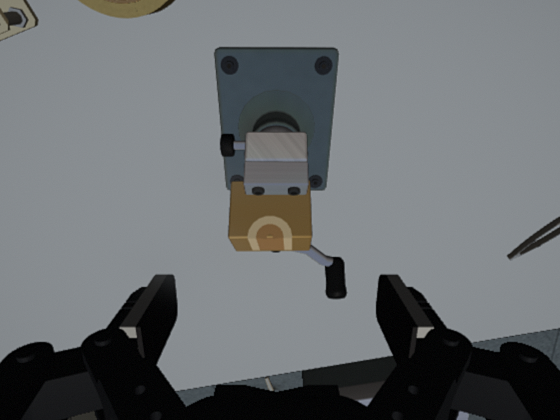

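```bash
python3 - <<'E'
from fit import *
row([-11.3,3,14],-50)
im,d,P=pts('wrist');print(((P-O)@F)[145,222:234:3].round())
E
```

```text
p [-11.3, 3, 14] -50 -> dx 6.1 dy -3.8 dz 89.6 ax -0.000 ay 0.006 az 0.002
[[-22.  41. -44.]
 [-22.  39. -44.]
 [-22.  37. -44.]
 [-22.  34. -44.]]
```

```bash
python3 -m handwheel '[{"dx":6,"dy":-4,"dz":25,"ax":0,"ay":0.006,"az":0,"grip":1},{"dx":6,"dy":-4,"dz":60,"ax":0,"ay":0.006,"az":0,"grip":1},{"dx":6,"dy":-4,"dz":89,"ax":0,"ay":0.006,"az":0,"grip":1},{"dx":6,"dy":-4,"dz":89,"ax":0,"ay":0.006,"az":0,"grip":1},{"dx":6,"dy":-4,"dz":89,"ax":0,"ay":0.006,"az":0,"grip":0.7}]' 40; python3 -c "
from fit import *
now();row([-11.3,3,14],-50)"; python3 -m handwheel '[{"dx":0,"dy":0,"dz":0,"ax":0,"ay":0,"az":0,"grip":0.5},{"dx":0,"dy":0,"dz":0,"ax":0,"ay":0,"az":0,"grip":0.45},{"dx":0,"dy":0,"dz":0,"ax":0,"ay":0,"az":0,"grip":0.4},{"dx":0,"dy":0,"dz":0,"ax":0,"ay":0,"az":0,"grip":0.4},{"dx":0,"dy":0,"dz":0,"ax":0,"ay":0,"az":0,"grip":0.4}]'; python3 -c "
from fit import *
now()"
```

```text
time: 7.05
eef_pos: [621.4, 27.0, 112.5]
orientation: [-3.049, 0.429, 0.4]
contact_force: [0.6, 0.5, 0.5]
finger_gap: 73.3
gripper_force: 0.0
t 7.0 vice TCP [-10.6   3.8  16.5] phi -49.9 yt [ 0.002 -1.    -0.003] F [0.6 0.7 0.1] gap 73.3 gf 0.0 [-0.1   0.31  1.56  0.05  1.53  1.75]
p [-11.3, 3, 14] -50 -> dx 1.4 dy 0.9 dz 2.2 ax 0.000 ay -0.001 az 0.003
time: 7.55
eef_pos: [623.4, 26.6, 114.8]
orientation: [-3.049, 0.43, 0.395]
contact_force: [-1.2, -0.0, 7.4]
finger_gap: 49.2
gripper_force: 42.4
t 7.5 vice TCP [-7.5  4.1 17.3] phi -49.8 yt [ 0.001 -1.    -0.003] F [ 3.3 -0.3  6.7] gap 49.2 gf 42.4 [-0.1   0.31  1.56  0.05  1.53  1.75]
```

```bash
python3 -m handwheel '[{"dx":-4,"dy":0,"dz":-3.3,"ax":0,"ay":0,"az":0,"grip":0.4},{"dx":-12,"dy":0,"dz":-10,"ax":0,"ay":0,"az":0,"grip":0.4},{"dx":-30,"dy":0,"dz":-25,"ax":0,"ay":0,"az":0,"grip":0.4},{"dx":-58,"dy":0,"dz":-48,"ax":0,"ay":0,"az":0,"grip":0.4},{"dx":-77,"dy":0,"dz":-64,"ax":0,"ay":0,"az":0,"grip":0.4}]' ; python3 -c "
from fit import *
now();row([-15,0,115],0)
im,d,P=pts('wrist');cv2.imwrite('pics/w4.png',im)"
```

```text
time: 8.05
eef_pos: [565.5, 43.0, 195.1]
orientation: [-3.048, 0.429, 0.399]
contact_force: [0.1, 0.8, 0.3]
finger_gap: 49.7
gripper_force: 41.7
t 8.1 vice TCP [-10.8   3.6 117.6] phi -49.9 yt [ 0.002 -1.    -0.003] F [0.1 0.8 0.3] gap 49.7 gf 41.7 [-0.08  0.11  1.65  0.05  1.64  1.77]
p [-15, 0, 115] 0 -> dx -0.8 dy 3.6 dz 4.9 ax -0.002 ay 0.872 az 0.003
```

View pics/w4.png

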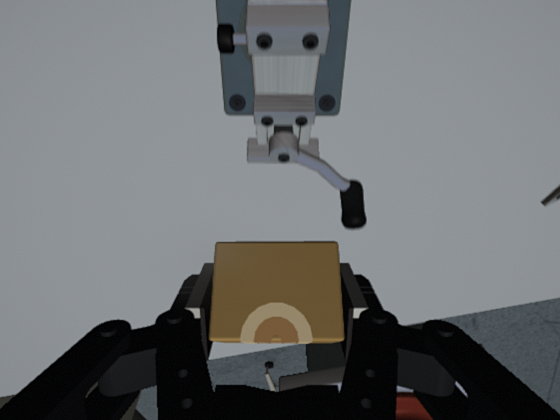

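```bash
cat >> fit.py <<'E'
def heldfit():
    o=bot.observe();A=F.T@R.from_rotvec(o['orientation']).as_matrix();T=F.T@(o['eef_pos']-O)
    im,d,P=pts('wrist');Q=(P-O)@F; 
    t=(Q-T)@A  # tool coords
    hsv=cv2.cvtColor(im,cv2.COLOR_BGR2HSV)
    b=(hsv[...,0]>8)&(hsv[...,0]<28)&(hsv[...,1]>60)&(np.linalg.norm(t+[0,0,8],axis=-1)<42)&(d>0)
    return im,b,t,A,T
E
python3 - <<'E'
from fit import *
im,b,t,A,T=heldfit()
# block-like axes at grasp: vice axes expressed at phi=-50
B0=tool(np.radians(-50)).T@F   # block axes in tool coords (columns)
v=t[b]@B0   # coords along block axes, origin TCP
print(len(v),np.percentile(v,[1,5,50,95,99],axis=0).round(1))
m=v[abs(v[:,0]-np.median(v[:,0]))<4]
c=np.linalg.lstsq(np.c_[m[:,1:],np.ones(len(m))],m[:,0],rcond=None)[0];print('face x=',c)
print(m.min(0),m.max(0))
E
```

```text
13157 [[ 15.6 -23.9 -15.9]
 [ 16.7 -21.8 -14.1]
 [ 17.9   0.3   4.3]
 [ 19.1  23.   20. ]
 [ 19.6  25.1  21.1]]
face x= [-1.65255482e-02  9.22491887e-03  1.78884976e+01]
[ 13.96339586 -36.67064116 -16.73939045] [21.72398678 26.00669752 24.39672514]
```

```bash
python3 -m handwheel '[{"dx":10,"dy":1,"dz":0,"ax":0,"ay":0.14,"az":0,"grip":0.4},{"dx":20,"dy":2,"dz":0,"ax":0,"ay":0.28,"az":0,"grip":0.4},{"dx":25,"dy":3,"dz":2,"ax":0,"ay":0.42,"az":0,"grip":0.4},{"dx":30,"dy":4,"dz":4,"ax":0,"ay":0.56,"az":0,"grip":0.4},{"dx":35,"dy":4,"dz":5,"ax":0,"ay":0.7,"az":0,"grip":0.4}]' ; python3 -c "
from fit import *
now();row([10,0,80],40)"
```

```text
time: 8.65
eef_pos: [596.4, 29.6, 178.9]
orientation: [2.977, -0.42, 0.671]
contact_force: [-0.9, -0.1, -2.3]
finger_gap: 49.8
gripper_force: 41.7
t 8.7 vice TCP [ 7.3 -0.6 85.1] phi -9.6 yt [ 0.002 -1.    -0.002] F [-2.1 -0.3 -1.4] gap 49.8 gf 41.7 [-0.03 -0.21  2.01 -0.14  0.91  1.88]
p [10, 0, 80] 40 -> dx 3.5 dy -0.5 dz 4.5 ax -0.003 ay 0.866 az 0.001
```

```bash
python3 -m handwheel '[{"dx":3,"dy":0,"dz":0,"ax":0,"ay":0.12,"az":0,"grip":0.4},{"dx":3,"dy":0,"dz":0,"ax":0,"ay":0.25,"az":0,"grip":0.4},{"dx":3,"dy":0,"dz":0,"ax":0,"ay":0.38,"az":0,"grip":0.4},{"dx":3,"dy":0,"dz":0,"ax":0,"ay":0.5,"az":0,"grip":0.4},{"dx":3,"dy":0,"dz":0,"ax":0,"ay":0.62,"az":0,"grip":0.4}]' >/dev/null; python3 -m handwheel '[{"dx":0,"dy":0,"dz":0,"ax":0,"ay":0.1,"az":0,"grip":0.4},{"dx":0,"dy":0,"dz":0,"ax":0,"ay":0.2,"az":0,"grip":0.4},{"dx":0,"dy":0,"dz":0,"ax":0,"ay":0.24,"az":0,"grip":0.4},{"dx":0,"dy":0,"dz":0,"ax":0,"ay":0.24,"az":0,"grip":0.4},{"dx":0,"dy":0,"dz":0,"ax":0,"ay":0.24,"az":0,"grip":0.4}]' >/dev/null;python3 - <<'E'
from fit import *
now();row([1.3,-.5,40],40)
im,b,t,A,T=heldfit();cv2.imwrite('pics/w5.png',im)
B0=tool(np.radians(-50)).T@F
v=t[b]@B0
m=v[abs(v[:,0]-np.median(v[:,0]))<4]
c=np.linalg.lstsq(np.c_[m[:,1:],np.ones(len(m))],m[:,0],rcond=None)[0];print('face x=',c,np.percentile(m,[2,98],axis=0))
# actual block normal in vice frame
n=A@B0@np.array([1,-c[0],-c[1]]);print('normal',n/np.linalg.norm(n))
E
```

```text
t 9.7 vice TCP [ 20.  -42.5 133.8] phi 32.9 yt [ 0.023 -0.999 -0.033] F [ 0.2 -0.6 -1.5] gap 49.2 gf 42.0 [-0.06 -0.58  2.44 -1.02  0.19  2.67]
p [1.3, -0.5, 40] 40 -> dx -66.5 dy -39.3 dz 70.3 ax -0.040 ay 0.124 az -0.001
face x= [-1.61706393e-02  7.38669604e-03  1.79077670e+01] [[ 16.46349998 -23.31445291 -15.80391191]
 [ 19.36412162  24.71070107  20.20101503]]
normal [ 0.13131687 -0.01371415  0.99124558]
```

View pics/w5.png

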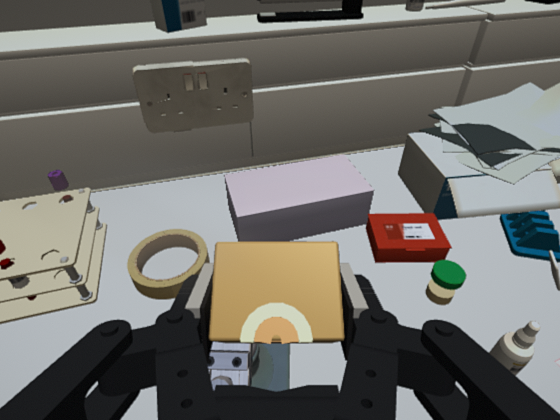

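q4 hit its limit at this forward tilt (the block in hand is fine). I'll set the block section-face-up on the bench left of the vice and regrasp it steeper.

```bash
cat >> fit.py <<'E'
def roww(p,th):
    row((F.T@(np.array(p,float)-O)).round(1).tolist(),th-35)
def noww():
    o=bot.observe();print('world',np.round(o['eef_pos'],1));now()
E
python3 - <<'E'
from fit import *
noww();roww([600,150,120],40);roww([580,120,190],40)
E
```

```text
world [568.1  -5.6 226.3]
t 9.7 vice TCP [ 20.3 -42.3 133.9] phi 32.9 yt [ 0.023 -0.999 -0.033] F [-0.3  0.8 -0.2] gap 49.7 gf 42.0 [-0.06 -0.58  2.44 -1.02  0.19  2.67]
p [-51.2, 116.0, 54.2] 5 -> dx -103.1 dy -157.1 dz 34.5 ax -0.040 ay -0.487 az 0.011
p [-19.9, 81.6, 117.7] 5 -> dx -42.4 dy -124.1 dz -3.2 ax -0.040 ay -0.487 az 0.011
```

```bash
python3 -m handwheel '[{"dx":0,"dy":0,"dz":0,"ax":-0.01,"ay":-0.12,"az":0,"grip":0.4},{"dx":-10,"dy":-30,"dz":0,"ax":-0.02,"ay":-0.25,"az":0,"grip":0.4},{"dx":-20,"dy":-60,"dz":0,"ax":-0.03,"ay":-0.37,"az":0,"grip":0.4},{"dx":-30,"dy":-90,"dz":0,"ax":-0.04,"ay":-0.487,"az":0.01,"grip":0.4},{"dx":-42,"dy":-124,"dz":-3,"ax":-0.04,"ay":-0.487,"az":0.01,"grip":0.4}]' >/dev/null;python3 - <<'E'
from fit import *
noww();roww([600,150,90],40);roww([600,150,18],40)
E
```

```text
world [584.5 121.8 195.3]
t 10.2 vice TCP [-13.7  84.6 119.9] phi 5.3 yt [-0.001 -1.    -0.002] F [-0.3 -0.  -0.7] gap 49.3 gf 42.1 [ 0.22 -0.29  2.11 -0.48  0.74  2.34]
p [-68.4, 116.0, 29.6] 5 -> dx -62.8 dy -31.2 dz 85.0 ax -0.002 ay -0.004 az -0.002
p [-109.7, 116.0, -29.4] 5 -> dx -109.3 dy -31.0 dz 139.9 ax -0.002 ay -0.004 az -0.002
```

```bash
python3 -m handwheel '[{"dx":-20,"dy":-31,"dz":28,"ax":0,"ay":-0.004,"az":0,"grip":0.4},{"dx":-40,"dy":-31,"dz":55,"ax":0,"ay":-0.004,"az":0,"grip":0.4},{"dx":-63,"dy":-31,"dz":85,"ax":0,"ay":-0.004,"az":0,"grip":0.4},{"dx":-82,"dy":-31,"dz":108,"ax":0,"ay":-0.004,"az":0,"grip":0.4},{"dx":-90,"dy":-31,"dz":117,"ax":0,"ay":-0.004,"az":0,"grip":0.4}]' >/dev/null;python3 - <<'E'
from fit import *
noww();roww([600,150,18],40)
E
```

```text
world [592.6 147.8  37.7]
t 10.7 vice TCP [-103.7  111.8   -9.6] phi 4.4 yt [ 0.004 -1.     0.003] F [-0.7 -1.  -1.1] gap 49.8 gf 42.1 [ 0.27  0.03  2.13 -0.78  0.5   2.72]
p [-109.7, 116.0, -29.4] 5 -> dx -7.5 dy -4.3 dz 19.3 ax 0.003 ay 0.010 az 0.004
```

```bash
python3 -m handwheel '[{"dx":0,"dy":0,"dz":0,"ax":0,"ay":0,"az":0,"grip":0.4},{"dx":0,"dy":0,"dz":0,"ax":0,"ay":0,"az":0,"grip":0.4}]' >/dev/null;python3 - <<'E'
from fit import *
noww();roww([595,148,18],40)
E
```

```text
world [595.4 148.2  43.1]
t 10.9 vice TCP [-98.5 113.1  -6.6] phi 4.8 yt [ 0.002 -1.     0.   ] F [-0.2 -0.5 -0.8] gap 49.5 gf 42.2 [ 0.27  0.02  2.13 -0.78  0.5   2.72]
p [-113.2, 112.7, -27.0] 5 -> dx -16.3 dy 0.3 dz 19.1 ax 0.000 ay 0.004 az 0.002
```

```bash
python3 -m handwheel '[{"dx":-8,"dy":0,"dz":9,"ax":0,"ay":0.004,"az":0,"grip":0.4},{"dx":-16,"dy":0,"dz":19,"ax":0,"ay":0.004,"az":0,"grip":0.4},{"dx":-16,"dy":0,"dz":19,"ax":0,"ay":0.004,"az":0,"grip":0.4},{"dx":-16,"dy":0,"dz":19,"ax":0,"ay":0.004,"az":0,"grip":0.4}]' >/dev/null;python3 - <<'E'
from fit import *
noww();roww([595,148,16.5],40)
E
```

```text
world [595.8 148.   19.8]
t 11.3 vice TCP [-111.5  113.   -25.9] phi 5.1 yt [ 0.001 -1.    -0.   ] F [-0.2 -1.2 -1.2] gap 49.2 gf 42.2 [ 0.27  0.07  2.13 -0.86  0.46  2.82]
p [-114.0, 112.7, -28.2] 5 -> dx -2.7 dy 0.3 dz 2.1 ax -0.001 ay -0.002 az 0.001
```

```bash
python3 -m handwheel '[{"dx":-2.7,"dy":0,"dz":2.1,"ax":0,"ay":0,"az":0,"grip":0.4},{"dx":-3,"dy":0,"dz":3,"ax":0,"ay":0,"az":0,"grip":0.4},{"dx":-3,"dy":0,"dz":3,"ax":0,"ay":0,"az":0,"grip":0.4},{"dx":-3,"dy":0,"dz":3,"ax":0,"ay":0,"az":0,"grip":0.5},{"dx":-3,"dy":0,"dz":3,"ax":0,"ay":0,"az":0,"grip":0.7}]';python3 -m handwheel '[{"dx":0,"dy":0,"dz":0,"ax":0,"ay":0,"az":0,"grip":0.9},{"dx":2,"dy":0,"dz":-8,"ax":0,"ay":0,"az":0,"grip":1},{"dx":5,"dy":0,"dz":-35,"ax":0,"ay":0,"az":0,"grip":1},{"dx":10,"dy":0,"dz":-75,"ax":0,"ay":0,"az":0,"grip":1},{"dx":15,"dy":0,"dz":-105,"ax":0,"ay":0,"az":0,"grip":1}]';python3 - <<'E'
from fit import *
noww();roww([595,148,120],0)
im,d,P=pts('wrist');cv2.imwrite('pics/w6.png',im)
hsv=cv2.cvtColor(im,cv2.COLOR_BGR2HSV)
b=(hsv[...,0]>8)&(hsv[...,0]<28)&(hsv[...,1]>60)&(np.linalg.norm(P-[593,148,16],axis=-1)<50)&(P[...,2]>3)
v=P[b];f=lambda a: sdf_box((v-[a[0],a[1],16])@R.from_euler('z',a[2]).as_matrix(),np.array([19,25,16]))
s=least_squares(f,[593,148,-.283],loss='soft_l1');print(len(v),s.x,np.abs(s.fun).mean(),np.percentile(v[:,2],[2,50,98]))
E
```

```text
time: 11.8
eef_pos: [594.7, 147.8, 14.6]
orientation: [2.835, -0.402, 1.034]
contact_force: [-0.3, -0.6, 0.3]
finger_gap: 59.7
gripper_force: 0.0
time: 12.3
eef_pos: [539.8, 163.9, 105.9]
orientation: [2.836, -0.402, 1.033]
contact_force: [0.6, -0.2, 0.7]
finger_gap: 85.7
gripper_force: 0.0
world [539.8 163.9 105.9]
t 12.3 vice TCP [-109.9  112.5   78. ] phi 5.0 yt [ 0.001 -1.    -0.   ] F [ 0.9 -0.   0.2] gap 85.7 gf 0.0 [ 0.34 -0.21  2.22 -0.67  0.65  2.64]
p [-54.7, 112.7, 56.6] -35 -> dx 53.1 dy -0.1 dz 26.1 ax -0.000 ay -0.699 az 0.001
3788 [ 5.92159468e+02  1.48441318e+02 -2.90241809e-01] 0.44637965806658836 [10.10063866 31.93921928 33.29932074]
```

View pics/w6.png

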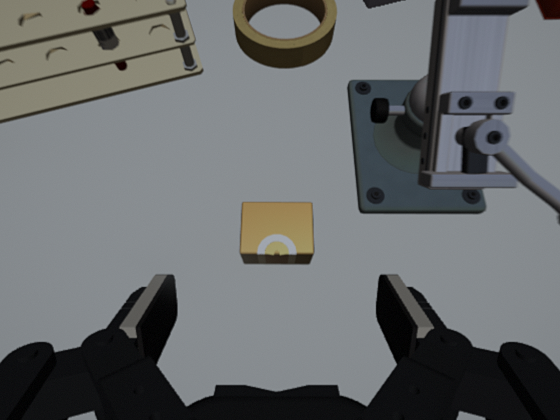

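```bash
python3 -m handwheel '[{"dx":20,"dy":0,"dz":5,"ax":0,"ay":-0.14,"az":0,"grip":1},{"dx":40,"dy":0,"dz":12,"ax":0,"ay":-0.28,"az":0,"grip":1},{"dx":50,"dy":0,"dz":20,"ax":0,"ay":-0.42,"az":0,"grip":1},{"dx":51,"dy":0,"dz":25,"ax":0,"ay":-0.56,"az":0,"grip":1},{"dx":51,"dy":0,"dz":25,"ax":0,"ay":-0.7,"az":0,"grip":1}]' >/dev/null;python3 -m handwheel '[{"dx":0,"dy":0,"dz":0,"ax":0,"ay":0,"az":0,"grip":1},{"dx":0,"dy":0,"dz":0,"ax":0,"ay":0,"az":0,"grip":1}]' >/dev/null;python3 - <<'E'
from fit import *
noww();roww([592.2,148.4,18],0)
E
```

```text
world [593.6 148.  117.7]
t 13.1 vice TCP [-57.1 112.3  55.4] phi -35.0 yt [ 0.001 -1.     0.001] F [-1.3 -0.2  0.1] gap 85.0 gf 0.0 [ 0.12  0.13  1.75 -0.    1.27  1.98]
p [-115.5, 112.3, -25.4] -35 -> dx -1.5 dy -0.1 dz 99.7 ax 0.001 ay -0.000 az 0.000
```

```bash
python3 -m handwheel '[{"dx":-1.5,"dy":0,"dz":30,"ax":0,"ay":0,"az":0,"grip":1},{"dx":-1.5,"dy":0,"dz":70,"ax":0,"ay":0,"az":0,"grip":1},{"dx":-1.5,"dy":0,"dz":95,"ax":0,"ay":0,"az":0,"grip":1},{"dx":-1.5,"dy":0,"dz":99,"ax":0,"ay":0,"az":0,"grip":0.9},{"dx":-1.5,"dy":0,"dz":99,"ax":0,"ay":0,"az":0,"grip":0.7}]' 40;python3 -m handwheel '[{"dx":0,"dy":0,"dz":0,"ax":0,"ay":0,"az":0,"grip":0.6},{"dx":0,"dy":0,"dz":0,"ax":0,"ay":0,"az":0,"grip":0.5},{"dx":0,"dy":0,"dz":0,"ax":0,"ay":0,"az":0,"grip":0.4},{"dx":0,"dy":0,"dz":0,"ax":0,"ay":0,"az":0,"grip":0.4},{"dx":0,"dy":0,"dz":0,"ax":0,"ay":0,"az":0,"grip":0.4}]';python3 - <<'E'
from fit import *
noww()
E
```

```text
time: 13.55
eef_pos: [590.4, 149.0, 18.4]
orientation: [3.109, -0.44, -0.003]
contact_force: [0.2, -0.3, 0.7]
finger_gap: 63.9
gripper_force: 0.0
time: 14.05
eef_pos: [593.7, 148.8, 21.4]
orientation: [-3.11, 0.442, -0.003]
contact_force: [-2.3, 0.9, 7.1]
finger_gap: 49.2
gripper_force: 43.9
world [593.7 148.8  21.4]
t 14.1 vice TCP [-112.5  113.1  -23.3] phi -34.9 yt [ 0.    -1.    -0.001] F [2.  0.2 7.2] gap 49.2 gf 43.9 [ 0.12  0.25  1.79 -0.    1.1   1.98]
```

```bash
python3 -m handwheel '[{"dx":0,"dy":0,"dz":-5,"ax":0,"ay":0,"az":0,"grip":0.4},{"dx":0,"dy":0,"dz":-30,"ax":0,"ay":0,"az":0,"grip":0.4},{"dx":0,"dy":0,"dz":-70,"ax":0,"ay":0,"az":0,"grip":0.4},{"dx":0,"dy":0,"dz":-110,"ax":0,"ay":0,"az":0,"grip":0.4},{"dx":0,"dy":0,"dz":-150,"ax":0,"ay":0,"az":0,"grip":0.4}]' >/dev/null;python3 - <<'E'
from fit import *
noww();row([1,0,90],0)
im,b,t,A,T=heldfit()
v=t[b]
f=lambda a: sdf_box((v-a[:3])@R.from_rotvec(a[3:]).as_matrix(),np.array([19,25,16]))
s=least_squares(f,[0,0,-5,0,0,0],loss='soft_l1');print('block in tool',len(v),s.x.round(3),np.abs(s.fun).mean(),np.percentile(v,[2,50,98],axis=0).round(1))
E
```

```text
world [591.7 148.4 170.2]
t 14.6 vice TCP [-28.6 112.2  99.6] phi -35.1 yt [ 0.001 -1.     0.001] F [ 0.   0.8 -0.6] gap 49.1 gf 43.0 [ 0.12  0.07  1.71 -0.    1.36  1.98]
p [1, 0, 90] 0 -> dx 29.6 dy 112.2 dz -9.0 ax 0.001 ay 0.613 az 0.001
block in tool 12496 [-5.270e-01 -1.660e-01  5.137e+00  1.000e-03 -3.000e-03 -0.000e+00] 0.4961733163458985 [[-17.6 -24.6 -12.1]
 [  8.3  -0.3 -10.6]
 [ 18.9  23.5  16.1]]
```

```bash
python3 -m handwheel '[{"dx":5,"dy":20,"dz":-2,"ax":0,"ay":0.13,"az":0,"grip":0.4},{"dx":10,"dy":45,"dz":-4,"ax":0,"ay":0.26,"az":0,"grip":0.4},{"dx":18,"dy":75,"dz":-8,"ax":0,"ay":0.4,"az":0,"grip":0.4},{"dx":25,"dy":100,"dz":-9,"ax":0,"ay":0.53,"az":0,"grip":0.4},{"dx":28,"dy":112,"dz":-9,"ax":0,"ay":0.613,"az":0,"grip":0.4}]' >/dev/null;python3 -m handwheel '[{"dx":0,"dy":0,"dz":0,"ax":0,"ay":0,"az":0,"grip":0.4},{"dx":0,"dy":0,"dz":0,"ax":0,"ay":0,"az":0,"grip":0.4}]' >/dev/null;python3 - <<'E'
from fit import *
noww();row([-.5,0,45],0);row([-.5,-.2,23],0)
im,d,P=pts('wrist');V=(P-O)@F;cv2.imwrite('pics/w7.png',im)
im,b,t,A,T=heldfit();v=t[b]@A.T+T;print(np.percentile(v,[2,50,98],axis=0).round(1))
E
```

```text
world [587.6  33.3 177.9]
t 15.3 vice TCP [-1.   0.5 89.7] phi -0.0 yt [ 0.001 -1.     0.   ] F [-0.3  0.9 -0.7] gap 49.2 gf 43.1 [ 0.   -0.3   2.13 -0.25  0.74  1.99]
p [-0.5, 0, 45] 0 -> dx 0.5 dy 0.5 dz 44.7 ax 0.000 ay 0.001 az 0.001
p [-0.5, -0.2, 23] 0 -> dx 0.6 dy 0.7 dz 66.7 ax 0.000 ay 0.001 az 0.001
[[-17.5 -22.4  73.4]
 [  8.4   1.7 100.5]
 [ 19.   25.5 102. ]]
```

```bash
python3 -m handwheel '[{"dx":0.5,"dy":0.5,"dz":15,"ax":0,"ay":0,"az":0,"grip":0.4},{"dx":0.5,"dy":0.5,"dz":35,"ax":0,"ay":0,"az":0,"grip":0.4},{"dx":0.5,"dy":0.5,"dz":45,"ax":0,"ay":0,"az":0,"grip":0.4},{"dx":0.5,"dy":0.5,"dz":45,"ax":0,"ay":0,"az":0,"grip":0.4},{"dx":0.5,"dy":0.5,"dz":45,"ax":0,"ay":0,"az":0,"grip":0.4}]' >/dev/null;python3 - <<'E'
from fit import *
noww();row([-.5,-.2,23],0)
E
```

```text
world [613.4  25.6 141.7]
t 15.9 vice TCP [ 0.2  0.3 44.6] phi 0.0 yt [ 0.001 -1.     0.   ] F [ 0.4 -0.3 -0.6] gap 49.4 gf 43.1 [-0.01 -0.18  2.1  -0.26  0.65  2.  ]
p [-0.5, -0.2, 23] 0 -> dx -0.7 dy 0.5 dz 21.6 ax 0.000 ay -0.001 az 0.001
```

```bash
python3 -m handwheel '[{"dx":-0.7,"dy":0.3,"dz":6,"ax":0,"ay":0,"az":0,"grip":0.4},{"dx":-0.7,"dy":0.3,"dz":11,"ax":0,"ay":0,"az":0,"grip":0.4},{"dx":-0.7,"dy":0.3,"dz":16,"ax":0,"ay":0,"az":0,"grip":0.4},{"dx":-0.7,"dy":0.3,"dz":20,"ax":0,"ay":0,"az":0,"grip":0.4},{"dx":-0.7,"dy":0.3,"dz":20,"ax":0,"ay":0,"az":0,"grip":0.4}]';python3 - <<'E'
from fit import *
now();row([-.5,-.2,21],0)
E
```

```text
time: 16.4
eef_pos: [623.2, 21.9, 123.8]
orientation: [2.888, -0.41, 0.91]
contact_force: [-0.6, -0.0, -0.9]
finger_gap: 49.2
gripper_force: 43.1
t 16.4 vice TCP [-1.5 -0.5 24. ] phi -0.0 yt [ 0.001 -1.     0.001] F [-0.9 -0.2 -0.4] gap 49.2 gf 43.1 [-0.02 -0.13  2.09 -0.27  0.61  2.01]
p [-0.5, -0.2, 21] 0 -> dx 1.0 dy -0.3 dz 3.0 ax 0.001 ay 0.000 az 0.001
```

```bash
python3 -m handwheel '[{"dx":0.5,"dy":0,"dz":1.5,"ax":0,"ay":0,"az":0,"grip":0.4},{"dx":0.5,"dy":0,"dz":3,"ax":0,"ay":0,"az":0,"grip":0.4},{"dx":0.5,"dy":0,"dz":3.5,"ax":0,"ay":0,"az":0,"grip":0.4},{"dx":0.5,"dy":0,"dz":3.5,"ax":0,"ay":0,"az":0,"grip":0.4}]';python3 - <<'E'
from fit import *
now()
E
```

```text
time: 16.8
eef_pos: [625.7, 21.4, 122.6]
orientation: [2.887, -0.41, 0.912]
contact_force: [-4.7, 1.3, 3.6]
finger_gap: 49.1
gripper_force: 43.7
t 16.8 vice TCP [-0.1 -0.3 21.5] phi 0.1 yt [ 0.001 -1.     0.001] F [-1.9 -0.1  5.7] gap 49.1 gf 43.7 [-0.02 -0.12  2.08 -0.27  0.6   2.01]
```

```bash
python3 -m handwheel '[{"dx":0,"dy":0,"dz":0,"ax":0,"ay":0,"az":0,"grip":0.55},{"dx":0,"dy":0,"dz":0,"ax":0,"ay":0,"az":0,"grip":0.7},{"dx":0,"dy":0,"dz":0,"ax":0,"ay":0,"az":0,"grip":0.9},{"dx":0,"dy":0,"dz":-10,"ax":0,"ay":0,"az":0,"grip":1},{"dx":0,"dy":0,"dz":-50,"ax":0,"ay":0,"az":0,"grip":1}]' >/dev/null;python3 -m handwheel '[{"dx":-30,"dy":0,"dz":-40,"ax":0,"ay":0,"az":0,"grip":1},{"dx":-60,"dy":0,"dz":-50,"ax":0,"ay":0,"az":0,"grip":1},{"dx":-87,"dy":20,"dz":-50,"ax":0,"ay":0,"az":0,"grip":1},{"dx":-87,"dy":49,"dz":-50,"ax":0,"ay":0,"az":0,"grip":1}]' >/dev/null;python3 - <<'E'
from fit import *
now();row([-88,-48.5,45],0)
im,d,P=pts('wrist');V=(P-O)@F;cv2.imwrite('pics/w8.png',im)
hsv=cv2.cvtColor(im,cv2.COLOR_BGR2HSV)
b=(hsv[...,0]>8)&(hsv[...,0]<28)&(hsv[...,1]>60)&(abs(V[...,0])<35)&(abs(V[...,1])<40)&(V[...,2]>8)&(V[...,2]<45)
v=V[b];f=lambda a: sdf_box((v-a[:3])@R.from_rotvec(a[3:]).as_matrix(),np.array([19,25,16]))
s=least_squares(f,[-1,0,16,0,0,0],loss='soft_l1');print('block',len(v),s.x.round(3),np.abs(s.fun).mean(),np.percentile(v,[2,50,98],axis=0).round(1))
k=(im.max(-1)<70)&(d>0)&(V[...,2]>50)&(V[...,2]<66)&(abs(V[...,0]+97)<40)&(abs(V[...,1]+40)<40)
t=V[k];print('knob top',len(t),np.percentile(t,[3,50,97],axis=0))
E
```

```text
t 17.7 vice TCP [-91.9 -48.6 120.7] phi -0.2 yt [ 0.005 -1.    -0.002] F [-1.   0.2 -0.6] gap 85.3 gf 0.0 [-0.06 -0.61  2.38 -0.18  0.78  1.88]
p [-88, -48.5, 45] 0 -> dx 4.1 dy 0.0 dz 75.7 ax -0.002 ay 0.003 az 0.005
block 5377 [-2.4060e+00  1.2500e-01  1.6365e+01  0.0000e+00  5.0000e-03 -7.0000e-03] 0.5658367902585224 [[-20.8 -25.   17.9]
 [ -0.9  -1.8  32.3]
 [ 15.3  22.4  33.7]]
knob top 571 [[-94.24927204 -57.91637033  53.01258995]
 [-86.48007523 -51.25773327  59.94074732]
 [-80.6920797  -44.73234708  61.3298498 ]]
```

View pics/w8.png

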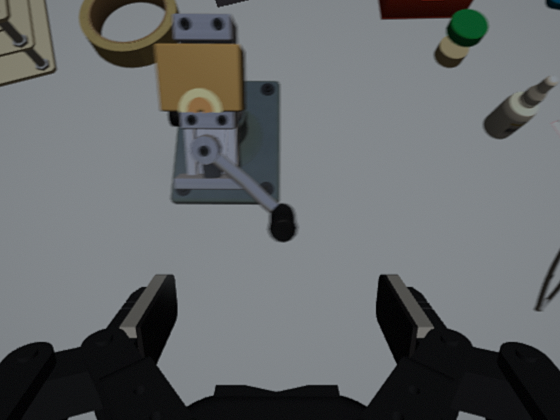

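```bash
python3 -m handwheel '[{"dx":4,"dy":1,"dz":25,"ax":0,"ay":0.003,"az":0,"grip":1},{"dx":4,"dy":1,"dz":55,"ax":0,"ay":0.003,"az":0,"grip":0.8},{"dx":4,"dy":1,"dz":75,"ax":0,"ay":0.003,"az":0,"grip":0.6},{"dx":4,"dy":1,"dz":75,"ax":0,"ay":0.003,"az":0,"grip":0.25},{"dx":4,"dy":1,"dz":75,"ax":0,"ay":0.003,"az":0,"grip":0.25}]' 20 >/dev/null;python3 -m handwheel '[{"dx":0,"dy":0,"dz":0,"ax":0,"ay":0,"az":0,"grip":0.25},{"dx":0,"dy":0,"dz":0,"ax":0,"ay":0,"az":0,"grip":0.25},{"dx":0,"dy":0,"dz":0,"ax":0,"ay":0,"az":0,"grip":0.25}]' >/dev/null; python3 - <<'E'
from fit import *
now()
for q in (1.6,1.3,1.,.7,.4,.1,0): row([round(-46+66*np.cos(2.356+q),1),round(66*np.sin(2.356+q)+2,1),44],0)
E
```

```text
t 18.6 vice TCP [-82.4 -50.2  46.9] phi 0.3 yt [ 0.001 -1.     0.   ] F [ 0.2 -0.8 -1.4] gap 21.4 gf 0.0 [-0.09 -0.35  2.32 -0.2   0.58  1.9 ]
p [np.float64(-91.3), np.float64(-46.0), 44] 0 -> dx -8.9 dy -4.2 dz 2.8 ax -0.000 ay -0.006 az 0.001
p [np.float64(-103.5), np.float64(-30.5), 44] 0 -> dx -21.1 dy -19.7 dz 2.8 ax -0.000 ay -0.006 az 0.001
p [np.float64(-110.5), np.float64(-12.0), 44] 0 -> dx -28.1 dy -38.2 dz 2.7 ax -0.000 ay -0.006 az 0.001
p [np.float64(-111.8), np.float64(7.6), 44] 0 -> dx -29.4 dy -57.8 dz 2.7 ax -0.000 ay -0.006 az 0.001
p [np.float64(-107.2), np.float64(26.8), 44] 0 -> dx -24.7 dy -77.0 dz 2.7 ax -0.000 ay -0.006 az 0.001
p [np.float64(-97.1), np.float64(43.8), 44] 0 -> dx -14.6 dy -94.0 dz 2.8 ax -0.000 ay -0.006 az 0.001
p [np.float64(-92.7), np.float64(48.7), 44] 0 -> dx -10.2 dy -98.9 dz 2.8 ax -0.000 ay -0.006 az 0.001
```

```bash
python3 -m handwheel '[{"dx":-9,"dy":-4,"dz":1,"ax":0,"ay":0,"az":0,"grip":0.25},{"dx":-15,"dy":-12,"dz":1,"ax":0,"ay":0,"az":0,"grip":0.25},{"dx":-21,"dy":-21,"dz":1,"ax":0,"ay":0,"az":0,"grip":0.25},{"dx":-25,"dy":-30,"dz":1,"ax":0,"ay":0,"az":0,"grip":0.25},{"dx":-28,"dy":-39,"dz":1,"ax":0,"ay":0,"az":0,"grip":0.25}]'; python3 - <<'E'
from fit import *
now()
for q in (.7,.4,.1,0): row([round(-46+66*np.cos(2.356+q),1),round(66*np.sin(2.356+q)+2,1),44],0)
E
```

```text
time: 19.05
eef_pos: [519.9, 39.9, 75.9]
orientation: [2.886, -0.41, 0.909]
contact_force: [-3.5, -2.9, -0.7]
finger_gap: 21.4
gripper_force: 1.7
t 19.1 vice TCP [-114.3  -12.1   44.5] phi -0.0 yt [ 0.002 -1.     0.003] F [-2.5 -3.8  0.9] gap 21.4 gf 1.7 [ 0.03 -0.33  2.34 -0.33  0.57  2.11]
p [np.float64(-111.8), np.float64(7.6), 44] 0 -> dx 2.6 dy -19.7 dz 0.4 ax 0.003 ay 0.000 az 0.002
p [np.float64(-107.2), np.float64(26.8), 44] 0 -> dx 7.2 dy -38.9 dz 0.4 ax 0.003 ay 0.000 az 0.002
p [np.float64(-97.1), np.float64(43.8), 44] 0 -> dx 17.3 dy -55.9 dz 0.3 ax 0.003 ay 0.000 az 0.002
p [np.float64(-92.7), np.float64(48.7), 44] 0 -> dx 21.7 dy -60.7 dz 0.3 ax 0.003 ay 0.000 az 0.002
```

```bash
python3 -m handwheel '[{"dx":2,"dy":-15,"dz":0,"ax":0,"ay":0,"az":0,"grip":0.25},{"dx":4,"dy":-28,"dz":0,"ax":0,"ay":0,"az":0,"grip":0.25},{"dx":8,"dy":-40,"dz":0,"ax":0,"ay":0,"az":0,"grip":0.25},{"dx":14,"dy":-51,"dz":0,"ax":0,"ay":0,"az":0,"grip":0.25},{"dx":20,"dy":-60,"dz":0,"ax":0,"ay":0,"az":0,"grip":0.25}]';python3 -m handwheel '[{"dx":0,"dy":0,"dz":0,"ax":0,"ay":0,"az":0,"grip":0.25},{"dx":0,"dy":0,"dz":0,"ax":0,"ay":0,"az":0,"grip":0.25}]' >/dev/null; python3 - <<'E'
from fit import *
now()
row([-92.7,48.7,44],0)
E
```

```text
time: 19.55
eef_pos: [554.0, 93.5, 88.8]
orientation: [2.886, -0.409, 0.913]
contact_force: [-9.2, -5.0, 0.2]
finger_gap: 21.5
gripper_force: 6.3
t 19.8 vice TCP [-92.3  48.5  44.9] phi 0.1 yt [ 0.001 -1.     0.002] F [-3.4 -0.8  4.9] gap 21.4 gf 4.9 [ 0.15 -0.21  2.22 -0.44  0.61  2.3 ]
p [-92.7, 48.7, 44] 0 -> dx -0.4 dy -0.2 dz 0.9 ax 0.002 ay -0.002 az 0.001
```

Push 2–3 mm more toward the stop, then release, retreat and inspect.

```bash
python3 -m handwheel '[{"dx":1,"dy":-1.5,"dz":0,"ax":0,"ay":0,"az":0,"grip":0.25},{"dx":1,"dy":-2.5,"dz":0,"ax":0,"ay":0,"az":0,"grip":0.25},{"dx":1,"dy":-2.5,"dz":0,"ax":0,"ay":0,"az":0,"grip":0.25},{"dx":1,"dy":0,"dz":0,"ax":0,"ay":0,"az":0,"grip":0.3},{"dx":1,"dy":0,"dz":0,"ax":0,"ay":0,"az":0,"grip":0.6}]';python3 -m handwheel '[{"dx":0,"dy":0,"dz":0,"ax":0,"ay":0,"az":0,"grip":0.7},{"dx":0,"dy":0,"dz":-25,"ax":0,"ay":0,"az":0,"grip":1},{"dx":0,"dy":0,"dz":-60,"ax":0,"ay":0,"az":0,"grip":1},{"dx":0,"dy":10,"dz":-75,"ax":0,"ay":0,"az":0,"grip":1},{"dx":0,"dy":20,"dz":-75,"ax":0,"ay":0,"az":0,"grip":1}]' >/dev/null;python3 - <<'E'
from fit import *
now()
im,d,P=pts('wrist');V=(P-O)@F;cv2.imwrite('pics/w9.png',im)
hsv=cv2.cvtColor(im,cv2.COLOR_BGR2HSV)
b=(hsv[...,0]>8)&(hsv[...,0]<28)&(hsv[...,1]>60)&(abs(V[...,0])<35)&(abs(V[...,1])<40)&(V[...,2]>8)&(V[...,2]<45)
v=V[b];f=lambda a: sdf_box((v-a[:3])@R.from_rotvec(a[3:]).as_matrix(),np.array([19,25,16]))
s=least_squares(f,[1,0,16,0,0,0],loss='soft_l1');print('block',len(v),s.x.round(3),np.abs(s.fun).mean(),np.percentile(v,[2,50,98],axis=0).round(1))
k=(im.max(-1)<70)&(d>0)&(V[...,2]>57)&(V[...,2]<66)&(abs(V[...,0]+97)<40)&(abs(V[...,1]-40)<40)
t=V[k];m=(np.percentile(t,3,axis=0)+np.percentile(t,97,axis=0))/2;print('knob top',m,'q',np.arctan2(m[1],m[0]+46)-2.356)
E
```

```text
time: 20.25
eef_pos: [555.8, 92.9, 90.4]
orientation: [2.886, -0.41, 0.918]
contact_force: [1.3, -1.0, 0.4]
finger_gap: 39.0
gripper_force: 0.0
t 20.8 vice TCP [-87.7  29.9 122.7] phi 0.6 yt [ 0.001 -1.    -0.003] F [ 0.8  0.7 -0.1] gap 85.3 gf 0.0 [ 0.15 -0.47  2.29 -0.35  0.77  2.19]
block 4984 [ 4.5300e-01 -2.8900e-01  1.6367e+01  1.0000e-03  1.0000e-03 -3.3000e-02] 0.5466211147966404 [[-17.2 -23.7  30.8]
 [  2.6   0.2  32.3]
 [ 18.6  23.9  33.8]]
knob top [-91.75697183  46.24301301  59.36111612] q -0.005088517874189069
```

View pics/w9.png

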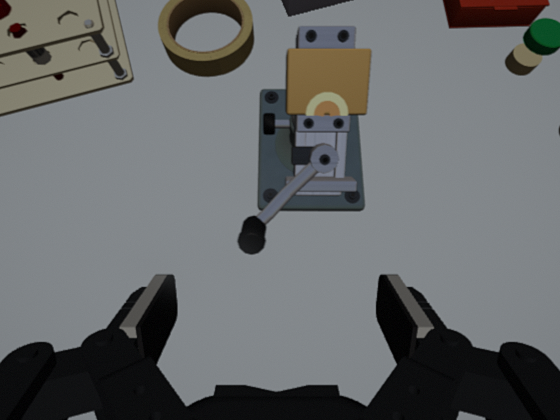

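The lever is closed (q≈0, knob at (252,236)). The block (328,82) is flat on the bed, centred along the jaws and moved up against the fixed jaw. I'm handing in.

```bash
python3 -c "
from station import bot
print(bot.job_done())"
```

```text
the job is handed in; nothing more can be done
None
```

I turned the block so its arch section faces straight out of the vice, clamped it across its 38 mm side with the lever fully closed, and handed the job in at about 21 s. My last measurement put the block flat on the bed and within 1 mm of the middle of the jaws. The robot never went near the jar, dropper or forceps. The hand-in returned no verdict.

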